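# Power down the test fixture and take out the module

### The arm

A 6-joint arm with a two-finger parallel gripper is mounted at the origin on the work surface. World frame = base frame: x ahead of the robot, y to its left, z up, the work surface at z = 0. Lengths are in m, angles in rad, forces in N, time in s.
With the tool pointing down it reaches from about 0.275 to 0.85 m from the base axis. Payload 19 kg.
Tool frame: the origin (TCP) lies at the very end of the fingers, on their centre line; the grasp point (between the pads) lies 19 mm behind it (r.grip_point_offset is the distance from the TCP to the grasp point, in m); y points along the fingers, z is the direction in which the jaws open and shut, and the axes are right-handed (so a half turn about y gives the same grasp; the last joint's range is limited). The gripper opens to 85 mm and grips with 20 to 120 N. Pads are 22 mm wide; open, the fingers measure 114 mm over their backs; the gripper's body (76 mm by 85 mm) begins 54 mm behind the grasp point. The pads swing forward as they close: fully open they stand 13 mm farther back than shut.
Start: joints at [-1.258, 0.15, 1.437, -0, 1.554, -0.134], TCP at [0.248, -0.519, 0.231] pointing down, gripper open.
Joint ranges: [-2.8, 2.8], [-0.68, 2.1], [0.12, 2.68], [-1.39, 4.53], [0.16, 2.79], [-2.81, 2.81]. Speed limits (rad/s): [1.89, 1.89, 2.22, 3.01, 3.01, 3.01].

### API

Orientations are given as a unit quaternion [w, x, y, z].
In Python, from cell import sensors, cams, ticket, r gives the robot as it stands.
- The arm moves only by the tool carry_out, never from a script. Its argument "motion" is a list of rows, each a list of 5 numbers: the finger opening in mm, from 0 to 85.4, then the shift along the tool's x, y, z in mm, then the turn about the tool's y in degrees. In form: [[hand, x, y, z, twist], ...]. A call has 1 to 8 rows; each row is the pose to reach, as a shift and turn from the pose commanded when the call began, along the tool's axes at that moment; what a row does not reach only later rows make up. A row lasts 1/12 s, in which the tool goes at most 41.7 mm and 7.16 degrees, less where a joint would pass 70% of its speed; a pose out of reach is approached as far as the arm can. A call with a gripper value outside its range is refused whole. The fingers move at their own pace and stop on an object; "squeeze" is the grip in N (left out, the last holds). Time passes only in rows, so rows that repeat a pose let the fingers close. It gives the time, the measured TCP pose, the force and the opening at its end, in the units of the state.
- sensors.sense(): the state, without advancing time (a new reading comes with each control period).
- cams.snapshot(name): name is "side" or "top" or "wrist"; returns a dict with "pixels" (420x560x3 uint8, blue, green, red), "fx", "fy", "cx", "cy" (pixels), "k1" (the pictures are not rectified: a ray, as slopes to the right and down, at radius r is drawn at 1 + k1 r^2 times it, then the intrinsics apply), "pose" (4x4, takes a point from camera to world coordinates). Camera axes: x right, y down, z forward; pixel columns grow to the right and rows downward; lengths in m; the calibration is good to about 2 mm. A picture is of the moment at which its call begins. There is no depth.
- ticket.hand_in(): hands the job in, once; it reports no verdict.
The state is a dict: "clock": time; "joint_positions": joint angles; "joint_vel": joint speeds; "joint_efforts": joint torques, N m; "eef_pos": TCP position; "tcp_rot": TCP orientation; "force": force on the tool from outside, world axes, zero at the start; "wrist_torque": the same for the moment, N m; "opening": finger opening in m.
Only numpy, scipy, OpenCV 4.12 (cv2) and the standard library are available. Lean on these libraries where they do the work, as an engineer would, in place of code of your own. Each camera call takes 0.05 s, during which the arm holds its last target.

### The job

The module in the test fixture is finished: first turn the selector on the supply box clockwise until it clicks over to its other stop, then flip the fixture's toggle clamp up past centre so that it stays fully open. Lift the freed module out and set it down gently (no dropping), lying flat with its heat sink up, in the empty compartment of the tray, the one with the bare foam pad. Leave the other module and everything else on the bench where they are, and leave the selector off and the clamp open.

Things in the scene. Friction and masses are not known exactly. Their poses are not given: they have to be found in the camera images.
- supply: Grey supply box, 100 mm (x) by 90 mm (y) by 45 mm high, fixed to the bench, with a black selector at the centre of its top; origin under its centre.
- selector_grip (a point): Point on the selector's upright turning axis, 67 mm above the bench, axes of the supply box (does not turn). The selector is a black bar 46 mm long, 12 mm thick, with flat upright sides from 50 to 79 mm above the bench, over a disc 32 mm across whose top is at 50 mm. A white line marks the bar's pointing end.
- selector (a joint): Selector angle: 0 = on (bar along the supply box's x axis, pointing end at +x), grows clockwise seen from above, 1.2 rad = off, at its other stop. Sprung over a detent at 0.6 rad: it resists with up to 0.1 N m before it, and snaps on to the stop by itself after it.
- fixture: Test fixture: aluminium base plate 185 mm (x) by 110 mm (y) by 12 mm thick, fixed to the bench; 8 mm high white locating strips on it round the module, and towards its +x end two steel cheeks, 32 mm over both, 70 mm high, that carry the toggle clamp. Origin on the bench under the middle of the module's place.
- clamp_hinge (a point): Hinge axis of the toggle clamp, 59 mm above the bench, 65 mm to +x of the fixture's origin; axes of the fixture (do not turn with the clamp): the hinge lies along y, the closed arm points to -x.
- clamp_grip (a point): Centre of the black grip at the end of the clamp arm, 120 mm from the hinge; turns with the arm. The grip is 42 mm long along the arm, 18 mm wide (y, flat sides), 18 mm thick. Closed, the arm is level, 59 mm above the bench, with only the base plate under the grip. The arm's rubber foot, 65 mm from the hinge, presses on the module's heat sink.
- clamp (a joint): Clamp angle: 0 = closed (arm level), grows as the grip end swings up and over, away from the module, 1.57 = upright, 2.1 rad = fully open, leaning back at its stop. Sprung over centre: shut, it pulls itself shut with about 0.4 N m, less on the way; let go beyond about 1.2 rad it flies open to its stop by itself.
- module_center (a point): Centre (half-way up) of the module in the fixture, 16.5 mm above its underside, which lies 12 mm above the bench; z up. A green circuit board 80 (x) by 64 (y) by 5 mm with a ribbed aluminium heat-sink block in its middle, 50 mm (x) by 24 mm (y), that rises to 33 mm above the underside: take it by the block's long sides. Loose, 0.13 to 0.25 kg.
- tray: Grey tray fixed to the bench, 114 mm (x) by 226 mm (y) by 24 mm high, walls and floor 5 mm; one divider makes two compartments, each 104 mm (x) by 105 mm (y), side by side along y. Origin under its centre.
- foam_top (a point): Centre of the top of the bare black foam pad, 70 (x) by 56 (y) by 2 mm, fixed in the middle of the tray's empty compartment, its top 7 mm above the bench; axes along the tray's. Which of the two compartments is empty varies.
- other_center (a point): Centre of a second, equal module that already lies in the tray's other compartment. Leave it there.
- jar: Bystander: small clear jar, 40 mm across, 50 mm high; origin under its centre.
- screwdriver: Bystander: black-handled screwdriver, 170 mm long, lying; axis along its x.
- spool: Bystander: grey spool, 54 mm across, 32 mm high; origin under its centre.
- pliers: Bystander: pliers lying flat, 150 mm long, 14 mm high; origin under the pivot.
Not all that is in view belongs to the job. What is shaped like the part that bears module_center but pink is not meant. There is more than one size of the fixture; the one meant has the size given above.

How it is judged:
On the way, in this order (a step that is already met when the one before it is completed fails the run):
1. the selector is turned past its click to the off stop while the clamp is still shut (value of joint selector above 1.05 rad and value of joint clamp below 0.3 rad), for 0.2 s.
2. the clamp is flipped past centre and fully open (value of joint clamp above 1.9 rad and value of joint selector above 1.05 rad), for 0.2 s.
3. the module is lifted clear of the fixture in the fingers (z of module_center in the frame of clamp_hinge above -0.005 m and contact force between the fingers and module above 0.5 N), for 0.1 s.
4. the module lies flat in the empty compartment (horizontal distance between module_center and foam_top below 0.03 m and z of module_center in the frame of foam_top below 0.021 m and angle between module_center's own z axis and vertical below 0.1 rad), for 0.2 s.
At the end, for the whole second after the job is handed in: The module lies at rest on the foam pad's compartment floor, within 30 mm of the pad's centre, tilted less than 0.1 rad with its heat sink up; the selector stands beyond 1.05 rad (off) and the clamp beyond 1.9 rad (fully open) (all of step 2 and all of step 4 and linear speed of module below 0.02 m/s); the robot touches nothing.
It fails at once if the clamp is opened while the selector is not yet off (value of joint clamp above 0.5 rad and value of joint selector below 0.6 rad).
It fails at once if the module is dropped (moves faster than 0.6 m/s out of the fingers) (linear speed of module above 0.6 m/s and contact force between the fingers and module below 0.05 N).
It fails at once if the other module is shifted by more than 20 mm (distance of other_center from where it was at the start of the episode above 0.02 m).
It fails at once if a bystander is shifted by more than 30 mm (distance of any of jar, screwdriver, spool, pliers from where it was at the start of the episode above 0.03 m).
It also fails if it takes over 64 s, if anything falls off the work surface, if the arm or the gripper's body presses on something with over 40 N, if the wrist force passes 120 N, or if a joint passes its speed limit or range.

## Working session

There is one attempt and no reset: what is moved stays moved. The work goes in short steps, Python scripts to look and compute and a tool call to move; the robot and the scene stay as the last step left them, time stands still between calls to the robot, and variables do not carry over. Pictures are saved under pics/ and viewed, and the job is handed in when it is done.

Besides the shell and the picture viewer there is one more tool, called after "Call:" as name([rows], argument=value, ...), one row to a line, values as JSON. carry_out: Moves the arm, as the interface text tells. Its arguments: {"type":"object","properties":{"motion":{"type":"array","items":{"type":"array","items":{"type":"number"}}},"squeeze":{"type":"number"}},"required":["motion"]}

```bash
ls; mkdir -p pics; python3 - <<'E'
from cell import sensors,cams,r
import cv2,numpy as np
print(sensors.sense())
for n in ("side","top","wrist"):
    s=cams.snapshot(n); cv2.imwrite(f"pics/{n}0.png",s["pixels"]); print(n,s["fx"],s["fy"],s["cx"],s["cy"],s["k1"],np.round(s["pose"],3).tolist())
E
```

```text
pics
{'clock': 0.0, 'joint_positions': array([-1.25797846e+00,  1.50997751e-01,  1.43800789e+00, -1.09572731e-06,
        1.55378001e+00, -1.34004850e-01]), 'joint_vel': array([-1.69377979e-03, -3.64890539e-05, -6.64140274e-04, -7.76137806e-05,
        4.73291210e-04,  2.59318985e-04]), 'joint_efforts': array([-1.58087360e-04, -7.13070560e+01, -5.70867741e+01, -1.01015344e-04,
        9.07965732e-03, -8.63955870e-05]), 'eef_pos': array([ 0.24836625, -0.51833667,  0.23068028]), 'tcp_rot': array([ 0.15662673, -0.15670282,  0.68995322, -0.68911308]), 'force': array([-0.73407703, -0.57968904, -0.32011687]), 'wrist_torque': array([-0.02534397,  0.01499343, -0.04413032]), 'opening': 0.08565005844049417}
side 496.68911753026697 496.68911753026697 286.30599170941076 202.60271186688033 0.03862379124082897 [[-0.928, -0.263, 0.262, 0.156], [-0.371, 0.636, -0.676, 0.97], [0.012, -0.725, -0.689, 0.981], [0.0, 0.0, 0.0, 1.0]]
top 518.1676172760401 518.1676172760401 273.99409521079923 210.76162280883355 0.0370275864766924 [[0.03, -0.993, 0.116, 0.352], [-1.0, -0.03, 0.003, 0.053], [0.001, -0.116, -0.993, 1.481], [0.0, 0.0, 0.0, 1.0]]
wrist 294.7448004311275 294.7448004311275 281.19537491406453 211.1103863526454 0.004033254220773364 [[0.431, -0.863, -0.263, 0.315], [-0.902, -0.413, -0.125, -0.486], [-0.001, 0.291, -0.957, 0.373], [0.0, 0.0, 0.0, 1.0]]
```

View pics/top0.png

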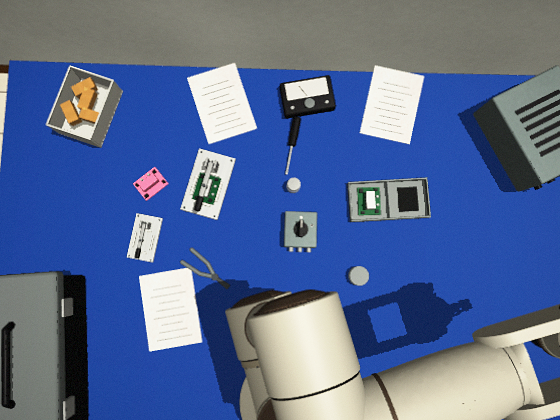

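View pics/side0.png

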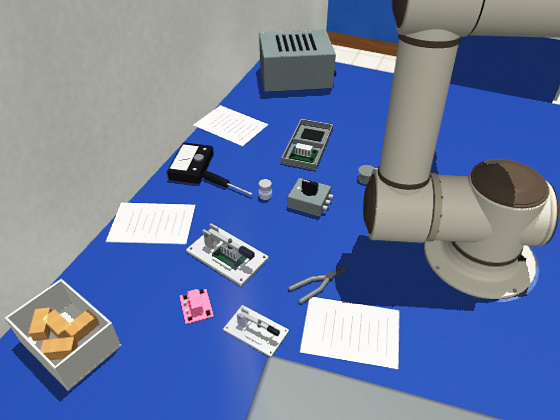

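View pics/wrist0.png

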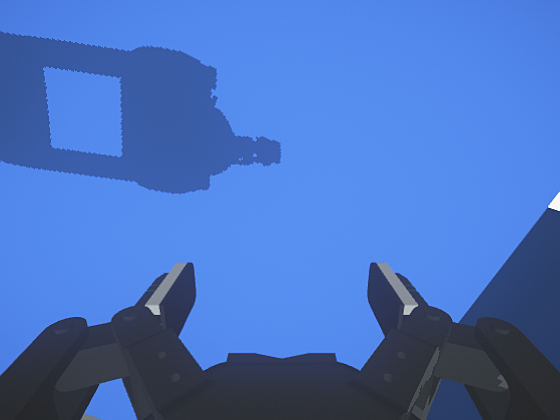

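The top view shows two candidate fixtures: a large one at (208,184), with a green module under its clamp, and a small one at (144,238), which is empty. The pink look-alike is at (150,183). I'll enlarge and measure.

```bash
cat > h.py <<'E'
import numpy as np,cv2
from cell import sensors,cams,r
from scipy.spatial.transform import Rotation as R
def KD(s): return np.array([[s["fx"],0,s["cx"]],[0,s["fy"],s["cy"]],[0,0,1.]]),np.array([s["k1"],0,0,0,0.])
def ray(s,px):
    K,D=KD(s); u=cv2.undistortPoints(np.array(px,float).reshape(-1,1,2),K,D).reshape(-1,2)
    T=np.array(s["pose"]); d=np.c_[u,np.ones(len(u))]@T[:3,:3].T
    return T[:3,3],d
def plane(s,px,z):
    o,d=ray(s,px); return o+d*((z-o[2])/d[:,2])[:,None]
def proj(s,P):
    K,D=KD(s); T=np.linalg.inv(np.array(s["pose"])); rv,_=cv2.Rodrigues(T[:3,:3])
    return cv2.projectPoints(np.array(P,float).reshape(-1,1,3),rv,T[:3,3],K,D)[0].reshape(-1,2)
def tri(s1,p1,s2,p2):
    o1,d1=ray(s1,[p1]);o2,d2=ray(s2,[p2]);A=np.c_[d1[0],-d2[0]];t=np.linalg.lstsq(A,o2-o1,rcond=None)[0]
    a=o1+t[0]*d1[0];b=o2+t[1]*d2[0];return (a+b)/2,np.linalg.norm(a-b)
def tool():
    s=sensors.sense();q=s["tcp_rot"];return s["eef_pos"],R.from_quat([q[1],q[2],q[3],q[0]]).as_matrix(),s
def crop(img,x0,y0,x1,y1,k,name):
    cv2.imwrite(name,cv2.resize(img[y0:y1,x0:x1],None,fx=k,fy=k,interpolation=cv2.INTER_CUBIC))
E
python3 - <<'E'
from h import *
s=cams.snapshot("top");im=s["pixels"]
crop(im,120,130,270,270,5,"pics/c1.png");crop(im,270,160,440,290,4,"pics/c2.png")
p,M,_=tool();print(p,M.round(3).tolist())
hsv=cv2.cvtColor(im,cv2.COLOR_BGR2HSV)
m=(hsv[...,1]<120).astype(np.uint8)*255
cs,_=cv2.findContours(m,cv2.RETR_EXTERNAL,cv2.CHAIN_APPROX_NONE)
for c in cs:
    a=cv2.contourArea(c)
    if 150<a<6000:
        rr=cv2.minAreaRect(c);b=cv2.boxPoints(rr)
        P=plane(s,b,0.012);L=np.linalg.norm(np.roll(P,-1,0)-P,axis=1)[:2]
        print(np.round(rr[0]),int(a),L.round(3),plane(s,[rr[0]],.012)[0].round(3))
E
```

```text
[ 0.24838609 -0.51841381  0.23090023] [[-0.902, -0.0, 0.432], [-0.432, 0.001, -0.902], [-0.0, -1.0, -0.001]]
[358. 276.] 304 [0.056 0.053] [ 0.348 -0.184  0.012]
[185. 297.] 4331 [0.254 0.263] [0.274 0.298 0.012]
[144. 237.] 1187 [0.13  0.078] [0.437 0.422 0.012]
[300. 232.] 1163 [0.091 0.117] [ 0.467 -0.018  0.012]
[388. 199.] 3141 [0.233 0.117] [ 0.567 -0.269  0.012]
[293. 185.] 162 [0.043 0.041] [0.601 0.004 0.012]
[150. 183.] 561 [0.082 0.065] [0.593 0.414 0.012]
[208. 184.] 2420 [0.189 0.113] [0.597 0.25  0.012]
[309. 125.] 1855 [0.156 0.285] [ 0.779 -0.036  0.012]
[  4. 120.] 352 [0.278 0.023] [0.764 0.843 0.012]
[ 84. 106.] 3954 [0.206 0.179] [0.815 0.617 0.012]
```

View pics/c1.png

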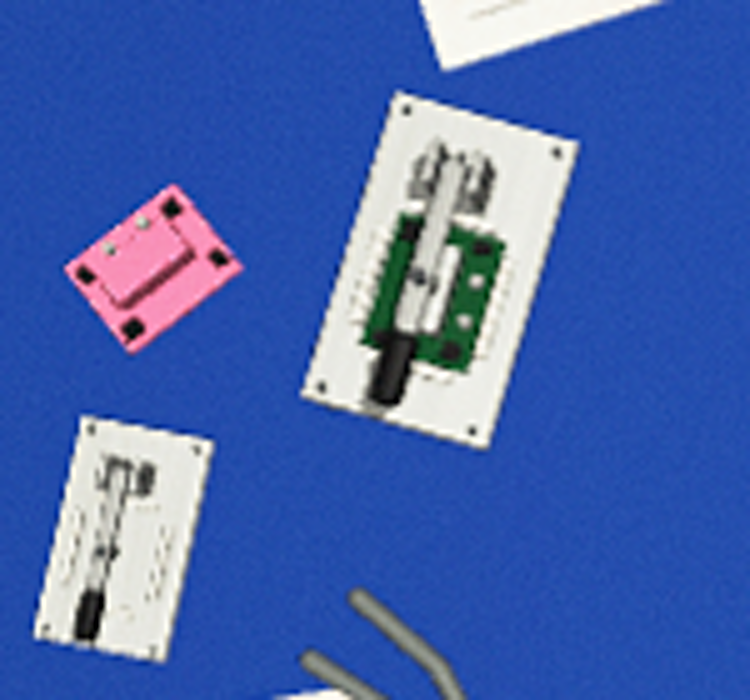

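View pics/c2.png

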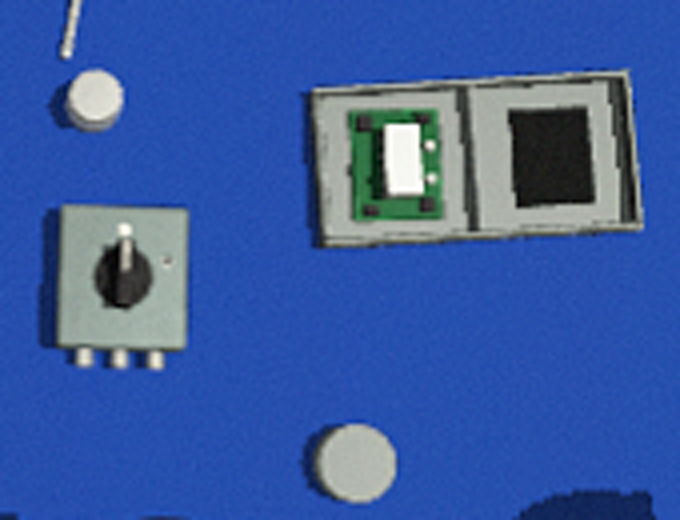

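The large fixture at (208,184) measures 189×113 mm and holds the green module, so it is the one meant. The one at (144,238) is 130×78 mm and empty. The empty compartment is the right-hand one, with the black pad near (408,199). Next I'll take coarse poses from the top view.

```bash
cat >> h.py <<'E'
def rectfit(s,mask,z):
    cs,_=cv2.findContours(mask,cv2.RETR_EXTERNAL,cv2.CHAIN_APPROX_NONE);c=max(cs,key=cv2.contourArea)
    P=plane(s,c.reshape(-1,2),z)[:,:2]*1000
    (cx,cy),(w,h),a=cv2.minAreaRect(P.astype(np.float32))
    return (cx,cy),(w,h),a,c
def box(m,x0,y0,x1,y1):
    o=np.zeros_like(m);o[y0:y1,x0:x1]=m[y0:y1,x0:x1];return o
E
python3 - <<'E'
from h import *
s=cams.snapshot("top");im=s["pixels"];h=cv2.cvtColor(im,cv2.COLOR_BGR2HSV)
ns=(h[...,1]<120).astype(np.uint8)*255
print("fix",rectfit(s,box(ns,175,140,245,228),.012)[:3])
# crop corners by eye
c=np.array([[62,206],[188,209],[187,349],[58,347]])/4+[270,160]
P=plane(s,c,.045);print("sup",P.round(4).tolist(),P.mean(0))
print(np.linalg.norm(np.roll(P,-1,0)-P,axis=1))
print("disc",plane(s,[[123/4+270,281/4+160]],.05),"tip",plane(s,[[125/4+270,230/4+160]],.079))
blk=(h[...,2]<60).astype(np.uint8)*255
print("foam",rectfit(s,box(blk,394,184,422,214),.007)[:3])
c=np.array([[312,88],[628,71],[642,228],[318,245]])/4+[270,160];P=plane(s,c,.024);print("tray",P.round(4).tolist(),P.mean(0))
g=cv2.inRange(h,(45,100,40),(85,255,255))
print("pcb",rectfit(s,box(g,175,140,245,228),.017)[:3])
print("other",rectfit(s,box(g,350,180,390,224),.012)[:3])
E
```

```text
fix ((597.4071044921875, 249.6397705078125), (112.33082580566406, 186.6392364501953), 75.7132797241211)
sup [[0.5191, 0.0249, 0.045], [0.5196, -0.063, 0.045], [0.4222, -0.0642, 0.045], [0.4209, 0.025, 0.045]] [ 0.47044689 -0.01931923  0.045     ]
[0.08786875 0.09747672 0.08922695 0.09825376]
disc [[ 0.46756419 -0.01861695  0.05      ]] tip [[ 0.50001955 -0.01770724  0.079     ]]
foam ((570.23095703125, -323.686767578125), (68.70899200439453, 55.86470031738281), 3.4651875495910645)
tray [[0.6114, -0.1511, 0.024], [0.6301, -0.375, 0.024], [0.5181, -0.3843, 0.024], [0.4993, -0.1568, 0.024]] [ 0.56472842 -0.26679616  0.024     ]
pcb ((578.9406127929688, 238.34469604492188), (31.90961456298828, 77.09198760986328), 75.17445373535156)
other ((561.2608032226562, -210.75283813476562), (78.35613250732422, 60.78084945678711), 3.105356454849243)
```

```bash
cat >> h.py <<'E'
def go(x,y,z,zang):
    "print shift mm/twist deg from the present pose to TCP x,y,z with jaw axis at angle zang deg"
    p,M,s=tool(); d=M.T@(np.array([x,y,z])-p)*1000
    cur=np.degrees(np.arctan2(M[1,2],M[0,2])); t=cur-zang
    print("tcp",p.round(4),"zang",round(cur,2),"j6",round(np.degrees(s["joint_positions"][5])),"F",s["force"].round(1),"op",round(s["opening"]*1000,1),"t",round(s["clock"],2),"-> shift",d.round(1),"twist",round(t,1))
E
```

Call:
carry_out([
  [85,-415,0,-355,-57],
  [85,-415,0,-355,-57],
  [85,-415,0,-355,-57],
  [85,-415,0,-355,-57],
  [85,-415,0,-355,-57],
  [85,-415,0,-355,-57],
  [85,-415,0,-355,-57],
  [85,-415,0,-355,-57],
])

```text
clock: 0.92
eef_pos: [0.3834, -0.2118, 0.2314]
tcp_rot: [-0.468, 0.468, -0.53, 0.53]
force: [0.6, -0.4, -0.1]
opening: 0.0851
```

```bash
python3 -c "
from h import *
go(.469,-.019,.231,90.5)"
```

```text
tcp [ 0.3834 -0.2118  0.2314] zang -7.06 j6 -32 F [ 0.6 -0.4 -0.1] op 85.1 t 0.92 -> shift [-201.8    0.4   61.2] twist -97.6
```

Call:
carry_out([
  [85,-202,0,61,-57],
  [85,-202,0,61,-57],
  [85,-202,0,61,-57],
  [85,-202,0,61,-57],
  [85,-202,0,61,-57],
  [85,-202,0,61,-57],
  [85,-202,0,61,-57],
  [85,-202,0,61,-57],
])

```text
clock: 1.58
eef_pos: [0.4699, -0.0201, 0.2312]
tcp_rot: [0.665, -0.665, 0.241, -0.241]
force: [-0.8, 0.1, -0.0]
opening: 0.085
```

Call:
carry_out([
  [85,0,0,0,-40.6],
  [85,0,0,0,-40.6],
  [85,0,0,0,-40.6],
  [85,0,0,0,-40.6],
  [85,0,0,0,-40.6],
  [85,0,0,0,-40.6],
  [85,0,0,0,-40.6],
])

```text
clock: 2.17
eef_pos: [0.4697, -0.0212, 0.2313]
tcp_rot: [0.707, -0.707, -0.003, 0.003]
force: [-0.1, -0.2, 0.1]
opening: 0.0852
```

```bash
python3 -c "
from h import *
go(.469,-.019,.231,90.5)
s=cams.snapshot('wrist');im=s['pixels'];cv2.imwrite('pics/w1.png',im)
print(proj(s,[[.469,-.019,.079],[.469,-.019,.05]]))"
```

```text
tcp [ 0.4697 -0.0212  0.2313] zang 90.45 j6 -102 F [-0.1 -0.2  0.1] op 85.2 t 2.17 -> shift [-0.7  0.3  2.2] twist -0.0
[[282.99245841 196.88970178]
 [282.84700313 190.56611369]]
```

View pics/w1.png

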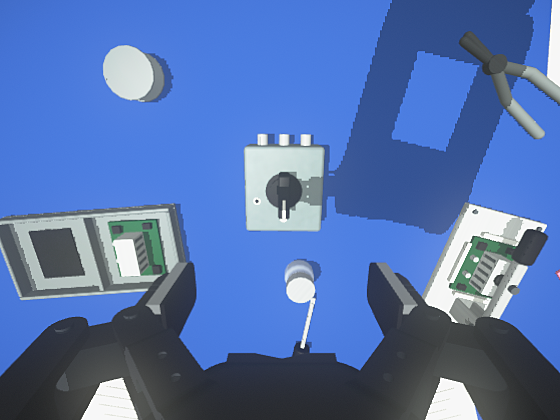

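```bash
python3 -c "
from h import *
im=cv2.imread('pics/w1.png');crop(im,235,125,335,240,5,'pics/w1c.png')
s=cams.snapshot('wrist')
h=cv2.cvtColor(s['pixels'],cv2.COLOR_BGR2HSV)
m=box(((h[...,1]<90)).astype(np.uint8)*255,243,143,326,234)
print(rectfit(s,m,.045)[:3])
m=box(((h[...,2]<70)).astype(np.uint8)*255,260,160,305,215)
print(rectfit(s,m,.05)[:3])
"
```

```text
((467.6615295410156, -18.324268341064453), (100.81636047363281, 88.5936279296875), 0.043439388275146484)
((495.37786865234375, -15.317437171936035), (0.0, 0.0), 0.0)
```

View pics/w1c.png

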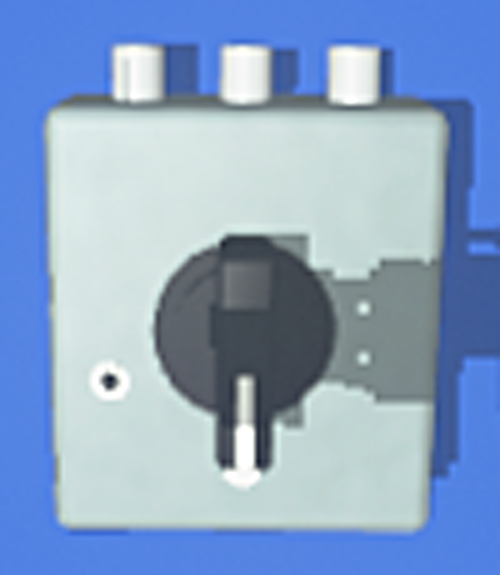

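Call:
carry_out([
  [60,-2,40,2.5,0.5],
  [40,-2,80,2.5,0.5],
  [40,-2,120,2.5,0.5],
  [40,-2,150,2.5,0.5],
  [40,-2,174,2.5,0.5],
  [40,-2,174,2.5,0.5],
])

```text
clock: 2.77
eef_pos: [0.4653, -0.0183, 0.0531]
tcp_rot: [0.708, -0.707, 0.005, -0.001]
force: [-0.7, 0.2, -0.7]
opening: 0.0399
```

```bash
python3 -c "
from h import *
go(.4675,-.0185,.056,90)
s=cams.snapshot('wrist');im=s['pixels'];cv2.imwrite('pics/w2.png',im)"
```

```text
tcp [ 0.4653 -0.0183  0.0531] zang 89.52 j6 -101 F [-0.7  0.2 -0.7] op 39.9 t 2.77 -> shift [ 2.2 -2.9 -0.2] twist -0.5
```

View pics/w2.png

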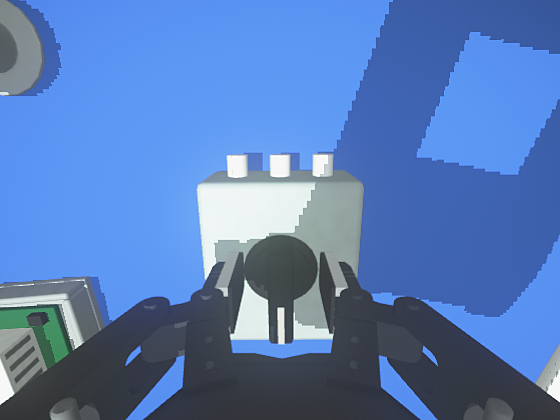

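Call:
carry_out([
  [30,2,-2.5,0,0],
  [5,2,-2.5,0,0],
  [5,2,-2.5,0,0],
  [5,2,-2.5,0,0],
  [5,2,-2.5,0,0],
  [5,2,-2.5,0,0],
], squeeze=40)

```text
clock: 3.32
eef_pos: [0.4711, -0.0188, 0.0621]
tcp_rot: [-0.707, 0.707, -0.001, 0.003]
force: [0.7, 2.4, 9.5]
opening: 0.0108
```

```bash
python3 -c "
from h import *
go(.4675,-.0185,.056,90);print(sensors.sense()['wrist_torque'])"
```

```text
tcp [ 0.4711 -0.0188  0.0621] zang 89.68 j6 -101 F [0.7 2.4 9.5] op 10.8 t 3.32 -> shift [-3.6  6.1  0.2] twist -0.3
[0.38890921 0.04082907 0.1357189 ]
```

Call:
carry_out([
  [5,0,-3,0,0],
  [5,0,-3,0,0],
])

```text
clock: 3.48
eef_pos: [0.4702, -0.0187, 0.0632]
tcp_rot: [0.707, -0.707, 0.001, -0.003]
force: [7.6, 0.0, -17.4]
opening: 0.0111
```

```bash
python3 -c "
from h import *
go(.4675,-.0185,.056,90);print(sensors.sense()['wrist_torque'])
s=cams.snapshot('wrist');im=s['pixels'];cv2.imwrite('pics/w3.png',im)"
```

```text
tcp [ 0.4702 -0.0187  0.0632] zang 89.67 j6 -101 F [  7.6   0.  -17.4] op 11.1 t 3.48 -> shift [-2.8  7.2  0.2] twist -0.3
[ 0.11750363 -1.15237002  0.12688902]
```

View pics/w3.png

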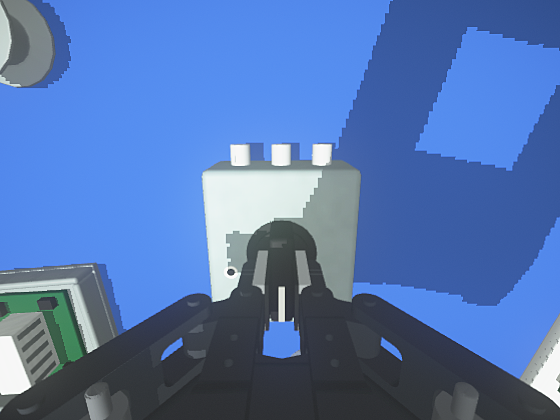

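Call:
carry_out([
  [5,-2,1.5,0,6],
  [5,-2,1.5,0,13],
  [5,-2,1.5,0,20],
  [5,-2,1.5,0,27],
  [5,-2,1.5,0,34],
  [5,-2,1.5,0,41],
  [5,-2,1.5,0,48],
  [5,-2,1.5,0,55],
])

```text
clock: 4.2
eef_pos: [0.4704, -0.0182, 0.0631]
tcp_rot: [0.627, -0.624, 0.328, -0.332]
force: [18.4, 7.6, -9.3]
opening: 0.0109
```

```bash
python3 -c "
from h import *
go(.4675,-.0185,.056,90);print(sensors.sense()['wrist_torque'])"
```

```text
tcp [ 0.4704 -0.0182  0.0631] zang 34.31 j6 -46 F [18.4  7.6 -9.3] op 10.9 t 4.2 -> shift [-1.4  7.1 -2.6] twist -55.7
[ 1.7089987  -3.31002071 -0.02119155]
```

Call:
carry_out([
  [5,1.2,0,1.8,6],
  [5,1.2,0,1.8,11],
  [5,1.2,0,1.8,14.5],
  [5,1.2,0,1.8,14.5],
  [5,1.2,0,1.8,14.5],
])

```text
clock: 4.62
eef_pos: [0.4709, -0.0181, 0.063]
tcp_rot: [0.581, -0.579, 0.404, -0.405]
force: [1.4, 6.2, 4.8]
opening: 0.0109
```

```bash
python3 -c "
from h import *
go(.4675,-.0185,.056,90);print(sensors.sense()['wrist_torque'])"
```

```text
tcp [ 0.4709 -0.0181  0.063 ] zang 20.16 j6 -32 F [1.4 6.2 4.8] op 10.9 t 4.62 -> shift [-0.8  7.  -3.3] twist -69.8
[ 1.54784809 -0.20079004  0.36109448]
```

Call:
carry_out([
  [30,0,0,0,0],
  [40,0,0,0,0],
  [40,0,-30,0,0],
  [60,0,-70,0,0],
  [85,0,-110,0,0],
  [85,0,-140,0,0],
  [85,0,-150,0,0],
  [85,0,-150,0,0],
])

```text
clock: 5.28
eef_pos: [0.4709, -0.019, 0.2146]
tcp_rot: [0.581, -0.579, 0.403, -0.406]
force: [0.3, -0.3, -0.5]
opening: 0.0851
```

```bash
python3 -c "
from h import *
s=cams.snapshot('wrist');im=s['pixels'];cv2.imwrite('pics/w4.png',im)
s=cams.snapshot('top');crop(s['pixels'],170,130,330,250,5,'pics/t4.png')
go(.597,.25,.23,75.7)"
```

```text
tcp [ 0.4697 -0.0188  0.2109] zang 20.18 j6 -32 F [-0.5  0.6 -0.3] op 85.0 t 5.38 -> shift [-208.3  -19.1  212.2] twist -55.5
```

View pics/w4.png

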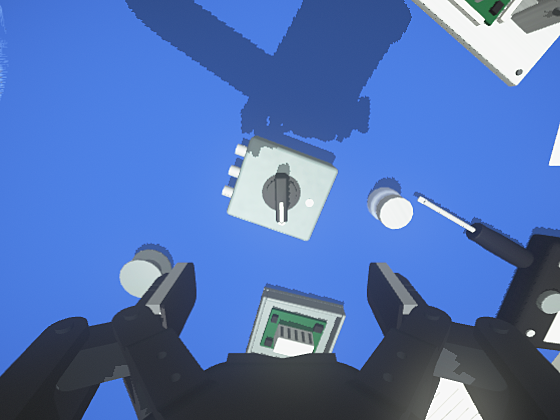

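View pics/t4.png

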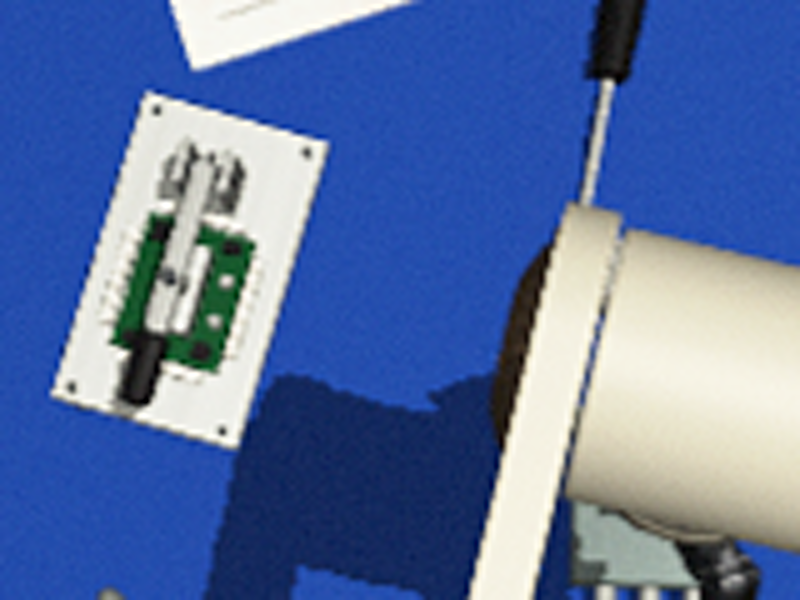

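The bar has turned about 70° relative to the box: its white mark is at (281,210) and the box is rotated. Selector is off. Now to the fixture.

Call:
carry_out([
  [85,-233,-20,181,-55.5],
  [85,-233,-20,181,-55.5],
  [85,-233,-20,181,-55.5],
  [85,-233,-20,181,-55.5],
  [85,-233,-20,181,-55.5],
  [85,-233,-20,181,-55.5],
  [85,-233,-20,181,-55.5],
  [85,-233,-20,181,-55.5],
])

```text
clock: 6.05
eef_pos: [0.5596, 0.2677, 0.2287]
tcp_rot: [0.702, -0.702, 0.086, -0.083]
force: [-0.5, -0.0, -0.9]
opening: 0.0852
```

Call:
carry_out([
  [85,0,0,0,0],
  [85,0,0,0,0],
])

```text
clock: 6.22
eef_pos: [0.5588, 0.2623, 0.2294]
tcp_rot: [-0.701, 0.702, -0.09, 0.088]
force: [-0.2, -0.6, 0.2]
opening: 0.0848
```

```bash
python3 -c "
from h import *
s=cams.snapshot('wrist');im=s['pixels'];cv2.imwrite('pics/w5.png',im)
go(.56,.262,.23,75.7)"
```

```text
tcp [0.5589 0.2616 0.2301] zang 75.47 j6 -58 F [-0.7 -0.4  0.1] op 85.2 t 6.27 -> shift [1.  0.1 0.6] twist -0.2
```

View pics/w5.png

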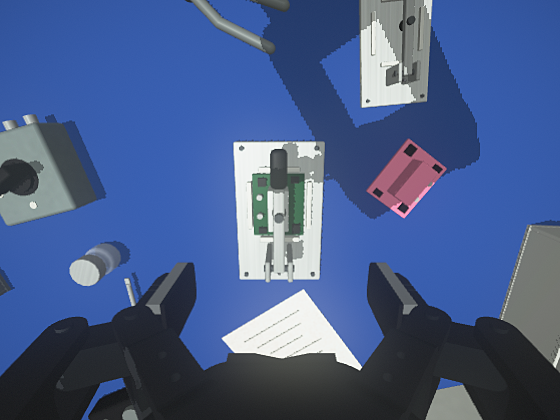

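```bash
python3 -c "
from h import *
s=cams.snapshot('wrist');im=s['pixels'];crop(im,220,130,340,290,4,'pics/w5c.png')
h=cv2.cvtColor(im,cv2.COLOR_BGR2HSV)
m=box((h[...,1]<110).astype(np.uint8)*255,228,135,330,286)
print('plate',rectfit(s,m,.012)[:3])
g=box(cv2.inRange(h,(45,100,30),(85,255,255)),228,135,330,286)
ys,xs=np.where(g);P=plane(s,np.c_[xs,ys].reshape(-1,2),.017)[:,:2].astype(np.float32)*1000;print('pcb',cv2.minAreaRect(P))
"
```

```text
plate ((597.0676879882812, 248.87454223632812), (110.1953353881836, 188.70053100585938), 75.54556274414062)
pcb ((581.02783203125, 251.9951171875), (61.81916427612305, 76.43618774414062), 75.43914794921875)
```

View pics/w5c.png

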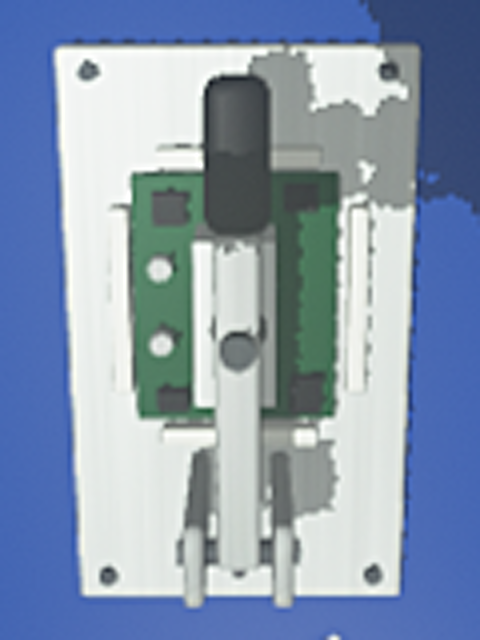

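```bash
python3 -c "
from h import *
s=cams.snapshot('wrist')
a=np.radians(-14.5);ux=np.array([np.cos(a),np.sin(a)]);uy=np.array([-ux[1],ux[0]])
O=np.array([.581,.252])
q=lambda x,y,z:np.r_[O+ux*x+uy*y,z]
for n,p in dict(g=(-55,0,68),ga=(-76,0,68),gb=(-34,0,68),gl=(-55,9,68),gr=(-55,-9,68),hl=(65,16,70),hr=(65,-16,70),foot=(0,0,65)).items():
  u=proj(s,[q(*(np.array(p)/1000))])[0];print(n,u.round(1),((u-[220,130])*4).round())
print(plane(s,[[279.25,168.75]],.068))
go(*q(-.055,0,.045),75.5)
"
```

```text
g [277.7 165.8] [231. 143.]
ga [277.6 145. ] [230.  60.]
gb [277.8 185.8] [231. 223.]
gl [286.4 165.8] [266. 143.]
gr [269.  165.8] [196. 143.]
hl [292.3 271.2] [289. 565.]
hr [264.3 271.2] [177. 565.]
foot [278.  215.7] [232. 343.]
[[0.53111516 0.26652753 0.068     ]]
tcp [0.5591 0.2612 0.231 ] zang 75.47 j6 -58 F [-0.4  0.6  0.4] op 84.7 t 6.37 -> shift [-31.4 186.   -3.4] twist -0.0
```

Call:
carry_out([
  [60,-26.5,40,-1.5,0],
  [45,-26.5,80,-1.5,0],
  [45,-26.5,120,-1.5,0],
  [45,-26.5,155,-1.5,0],
  [45,-26.5,180,-1.5,0],
  [45,-26.5,188,-1.5,0],
  [45,-26.5,188,-1.5,0],
  [45,-26.5,188,-1.5,0],
])

```text
clock: 7.03
eef_pos: [0.5339, 0.2673, 0.0448]
tcp_rot: [0.702, -0.701, 0.088, -0.089]
force: [-0.1, -0.5, 0.0]
opening: 0.0452
```

```bash
python3 -c "
from h import *
s=cams.snapshot('wrist');im=s['pixels'];cv2.imwrite('pics/w6.png',im)
go(.533,.2665,.042,75.5)"
```

```text
tcp [0.5343 0.2675 0.0455] zang 75.63 j6 -56 F [-0.3 -0.4  1.2] op 45.2 t 7.08 -> shift [-1.1  3.5 -1.3] twist 0.1
```

View pics/w6.png

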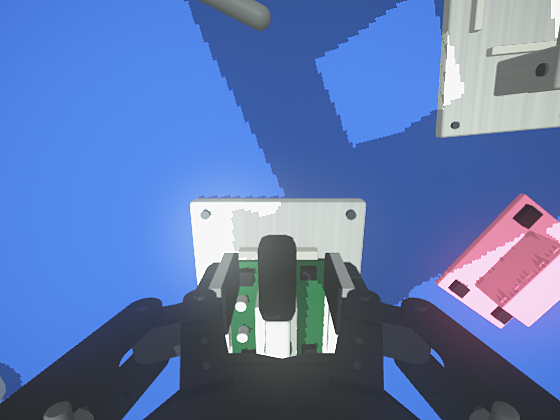

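Call:
carry_out([
  [30,0,0,-1.3,0],
  [10,0,0,-1.3,0],
  [10,0,0,-1.3,0],
  [10,0,0,-1.3,0],
  [10,0,0,-1.3,0],
], squeeze=30)

```text
clock: 7.5
eef_pos: [0.5334, 0.2654, 0.045]
tcp_rot: [-0.701, 0.702, -0.088, 0.089]
force: [-5.6, -12.3, 13.4]
opening: 0.0172
```

```bash
python3 -c "
from h import *
go(.533,.2665,.042,75.5);print(sensors.sense()['wrist_torque'])
for t in np.arange(0,2.1,.15): print(round(t,2),(120*(1-np.cos(t))).round(1),(-120*np.sin(t)).round(1))"
```

```text
tcp [0.5334 0.2654 0.045 ] zang 75.69 j6 -57 F [ -5.6 -12.3  13.4] op 17.2 t 7.5 -> shift [-0.6  3.   1. ] twist 0.2
[-1.90125874  0.8566219   0.01002759]
0.0 0.0 -0.0
0.15 1.3 -17.9
0.3 5.4 -35.5
0.45 11.9 -52.2
0.6 21.0 -67.8
0.75 32.2 -81.8
0.9 45.4 -94.0
1.05 60.3 -104.1
1.2 76.5 -111.8
1.35 93.7 -117.1
1.5 111.5 -119.7
1.65 129.5 -119.6
1.8 147.3 -116.9
1.95 164.4 -111.5
2.1 180.6 -103.6
```

Call:
carry_out([
  [10,1,-15,-2,0],
  [10,5,-35,-2,0],
  [10,12,-52,-2,0],
  [10,21,-68,-2,0],
  [10,32,-82,-2,0],
  [10,45,-94,-2,0],
])

```text
clock: 8.0
eef_pos: [0.5763, 0.254, 0.1388]
tcp_rot: [0.702, -0.701, 0.088, -0.088]
force: [5.8, 8.4, -10.2]
opening: 0.0172
```

```bash
python3 -c "
from h import *
go(.533,.2665,.042,75.5);print(sensors.sense()['wrist_torque'])
s=cams.snapshot('side');im=s['pixels'];crop(im,150,180,310,300,5,'pics/s7.png')"
```

```text
tcp [0.5763 0.254  0.1388] zang 75.73 j6 -59 F [  5.8   8.4 -10.2] op 17.2 t 8.0 -> shift [-45.1  96.8   1.2] twist 0.2
[ 1.32978881 -0.49514102 -0.09200095]
```

View pics/s7.png

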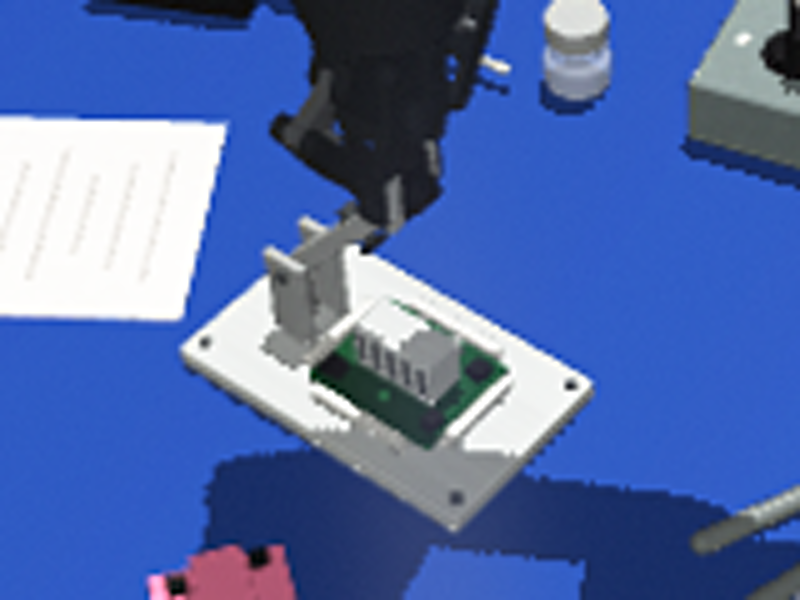

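Call:
carry_out([
  [10,15,-10,1,0],
  [10,31.5,-18,1,0],
  [10,49,-23,1,0],
  [10,66.5,-26,1,0],
  [10,84.5,-26,1,0],
  [10,102,-23,1,0],
  [10,119,-17.5,1,0],
  [10,119,-17.5,1,0],
])

```text
clock: 8.72
eef_pos: [0.6944, 0.224, 0.1551]
tcp_rot: [0.702, -0.701, 0.088, -0.089]
force: [2.8, -0.3, 4.8]
opening: 0.0172
```

```bash
python3 -c "
from h import *
go(.533,.2665,.042,75.5);print(sensors.sense()['wrist_torque'])
s=cams.snapshot('side');im=s['pixels'];crop(im,150,180,310,300,5,'pics/s8.png')"
```

```text
tcp [0.6944 0.224  0.1551] zang 75.62 j6 -64 F [ 2.8 -0.3  4.8] op 17.2 t 8.72 -> shift [-167.2  112.7    0.9] twist 0.1
[-0.2656411  -0.40976363  0.00247408]
```

View pics/s8.png

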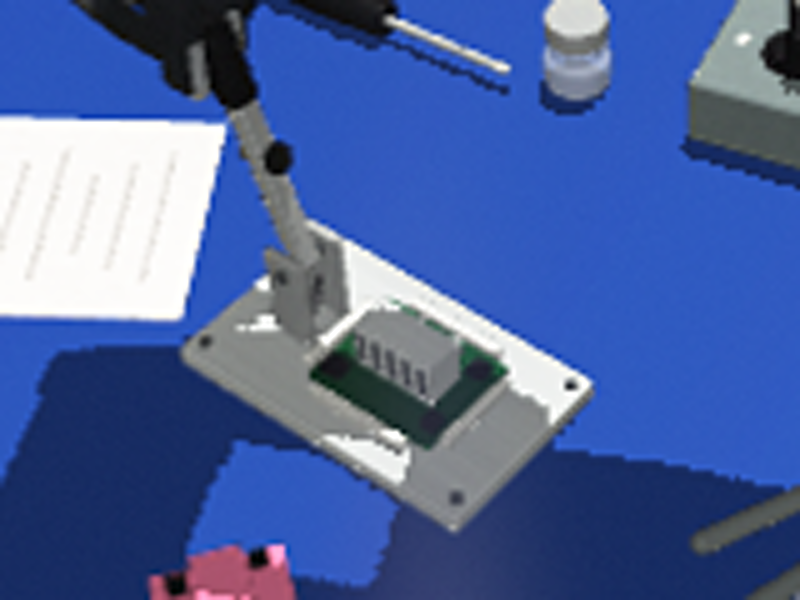

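Call:
carry_out([
  [40,0,0,0,0],
  [40,0,0,0,0],
  [40,0,-30,0,0],
  [50,0,-65,0,0],
  [60,0,-85,0,0],
  [70,-40,-85,0,0],
  [85,-80,-85,0,0],
  [85,-120,-85,0,0],
])

```text
clock: 9.43
eef_pos: [0.5737, 0.2546, 0.2398]
tcp_rot: [0.702, -0.701, 0.088, -0.088]
force: [0.3, 1.0, 0.5]
opening: 0.0849
```

Call:
carry_out([
  [85,-20,0,0,0],
  [85,-20,0,0,0],
  [85,-20,0,0,0],
])

```text
clock: 9.68
eef_pos: [0.5549, 0.26, 0.241]
tcp_rot: [0.702, -0.701, 0.087, -0.088]
force: [-0.0, -0.8, -0.0]
opening: 0.0853
```

```bash
python3 -c "
from h import *
go(.584,.2515,.04,75.5)
s=cams.snapshot('side');im=s['pixels'];crop(im,150,180,310,300,5,'pics/s9.png')
s=cams.snapshot('wrist');im=s['pixels'];cv2.imwrite('pics/w9.png',im)
import pickle;pickle.dump(s,open('w9.pkl','wb'))"
```

```text
tcp [0.5549 0.26   0.241 ] zang 75.78 j6 -58 F [-0.  -0.8 -0. ] op 85.3 t 9.68 -> shift [ 30.  201.1  -1.2] twist 0.3
```

View pics/s9.png

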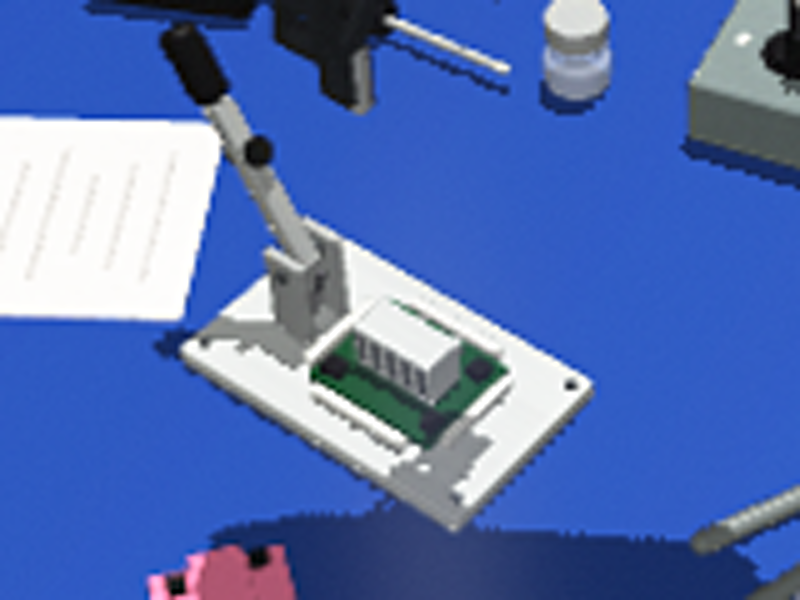

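View pics/w9.png

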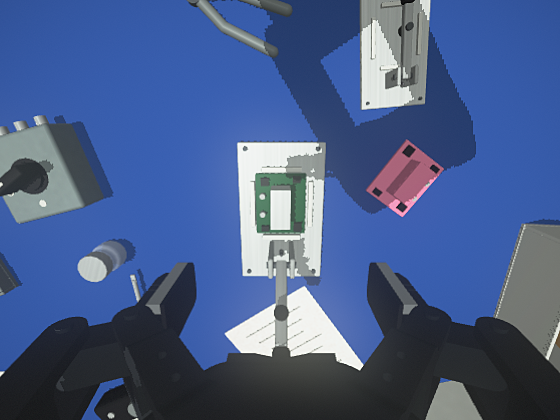

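The clamp stands fully open, and the module's block is visible at about (281,210). I'll measure it.

```bash
python3 -c "
from h import *
import pickle;s=pickle.load(open('w9.pkl','rb'));im=s['pixels'];h=cv2.cvtColor(im,cv2.COLOR_BGR2HSV)
crop(im,235,160,330,250,6,'pics/w9c.png')
g=box(cv2.inRange(h,(45,80,25),(90,255,255)),245,168,312,240)
ys,xs=np.where(g);P=plane(s,np.c_[xs,ys],.017)[:,:2].astype(np.float32)*1000;print('pcb',cv2.minAreaRect(P))
m=box(((h[...,1]<60)&(h[...,2]>190)).astype(np.uint8)*255,266,184,298,234)
m=cv2.morphologyEx(m,cv2.MORPH_OPEN,np.ones((3,3)))
print('block',rectfit(s,m,.045)[:3], cv2.boundingRect(m))
"
```

```text
pcb ((580.6876220703125, 252.07106018066406), (62.28413391113281, 75.9393081665039), 75.66902160644531)
block ((581.2152709960938, 252.54518127441406), (22.756811141967773, 48.86561584472656), 75.095458984375) (271, 190, 20, 40)
```

View pics/w9c.png

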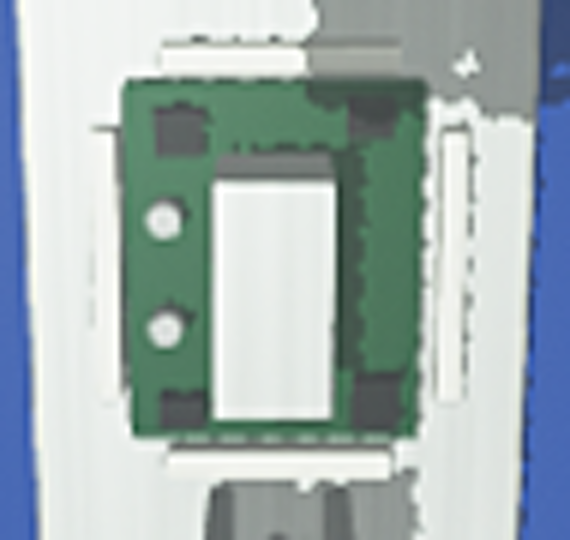

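Call:
carry_out([
  [70,29,40,-0.5,0.3],
  [60,29,80,-0.5,0.3],
  [60,29,120,-0.5,0.3],
  [60,29,155,-0.5,0.3],
  [60,29,185,-0.5,0.3],
  [60,29,205,-0.5,0.3],
  [60,29,208,-0.5,0.3],
  [60,29,208,-0.5,0.3],
])

```text
clock: 10.45
eef_pos: [0.584, 0.2512, 0.0306]
tcp_rot: [-0.701, 0.702, -0.091, 0.089]
force: [0.1, -0.6, 0.3]
opening: 0.06
```

```bash
python3 -c "
from h import *
s=cams.snapshot('wrist');im=s['pixels'];cv2.imwrite('pics/w10.png',im)
go(.583,.2522,.031,75.5)"
```

```text
tcp [0.5847 0.2516 0.0323] zang 75.37 j6 -59 F [ 0.3 -0.3  0.9] op 60.2 t 10.5 -> shift [-1.8  1.3  0.2] twist -0.1
```

View pics/w10.png

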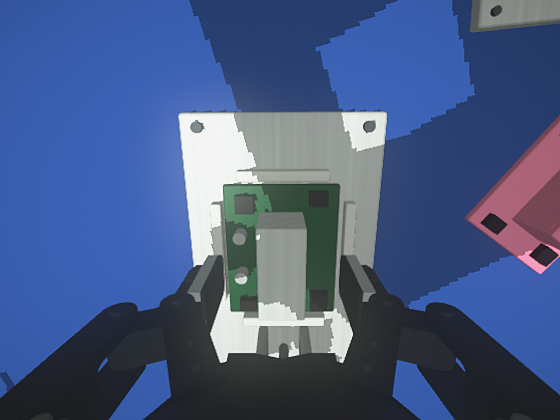

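Call:
carry_out([
  [45,0,0,0,0],
  [30,0,0,0,0],
  [15,0,0,0,0],
  [15,0,0,0,0],
  [15,0,0,0,0],
  [15,0,0,0,0],
], squeeze=35)

```text
clock: 11.0
eef_pos: [0.5847, 0.252, 0.0335]
tcp_rot: [0.702, -0.701, 0.089, -0.091]
force: [-1.0, -0.2, 6.8]
opening: 0.0233
```

```bash
python3 -c "
from h import *
s=cams.snapshot('wrist');im=s['pixels'];cv2.imwrite('pics/w11.png',im)
go(.583,.2522,.031,75.5);print(sensors.sense()['wrist_torque'])"
```

```text
tcp [0.5846 0.252  0.0334] zang 75.4 j6 -59 F [-1.2 -1.2  6.5] op 23.1 t 11.05 -> shift [-1.6  2.4 -0.2] twist -0.1
[-0.10328341  0.07598297 -0.0276701 ]
```

View pics/w11.png

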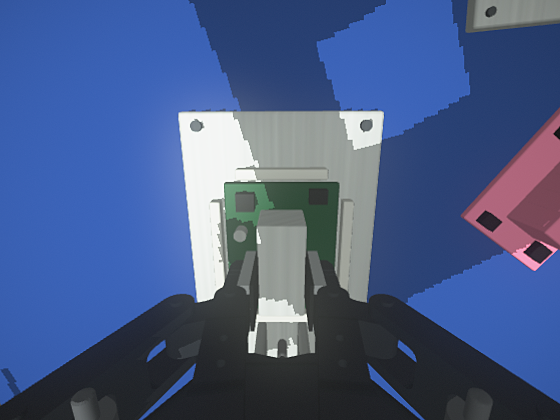

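Call:
carry_out([
  [15,0,-8,0,0],
  [15,0,-20,0,0],
  [15,0,-40,0,0],
  [15,0,-65,0,0],
  [15,0,-90,0,0],
  [15,0,-115,0,0],
  [15,0,-135,0,0],
  [15,0,-140,0,0],
], squeeze=50)

```text
clock: 11.72
eef_pos: [0.5849, 0.2521, 0.177]
tcp_rot: [0.702, -0.701, 0.088, -0.092]
force: [0.3, 0.2, -1.4]
opening: 0.0226
```

```bash
python3 -c "
from h import *
s=cams.snapshot('wrist');im=s['pixels'];cv2.imwrite('pics/w12.png',im)
go(.5715,-.323,.2,93.5)"
```

```text
tcp [0.5848 0.2521 0.1758] zang 75.4 j6 -59 F [ 0.1  0.1 -1.7] op 22.7 t 11.77 -> shift [ 132.2  -25.2 -559.8] twist -18.1
```

View pics/w12.png

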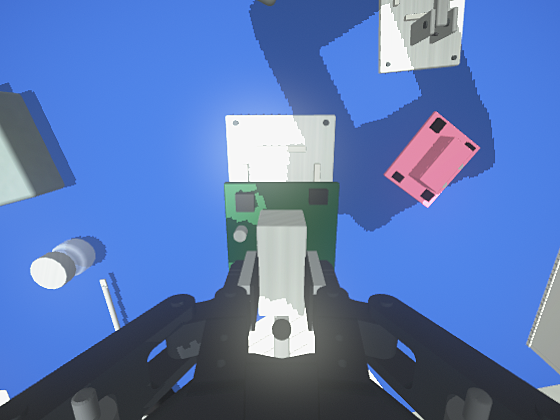

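Call:
carry_out([
  [15,4,-4,-17,-1],
  [15,11,-10,-47,-2],
  [15,18,-16,-80,-3],
  [15,26,-22,-113,-4],
  [15,34,-25,-146,-5],
  [15,42,-25,-180,-6.5],
  [15,50,-25,-213,-8],
  [15,57,-25,-243,-9],
])

```text
clock: 12.43
eef_pos: [0.5771, 0.0004, 0.196]
tcp_rot: [0.706, -0.706, 0.035, -0.034]
force: [0.2, 0.0, -2.6]
opening: 0.0227
```

```bash
python3 -c "
from h import *
go(.5715,-.323,.2,93.5)"
```

```text
tcp [5.771e-01 4.000e-04 1.960e-01] zang 84.47 j6 -92 F [ 0.2  0.  -2.6] op 22.7 t 12.43 -> shift [  25.6   -4.1 -322.4] twist -9.0
```

Call:
carry_out([
  [15,3,0,-33,-1],
  [15,6,0,-70,-2],
  [15,9,0,-108,-3],
  [15,12,0,-146,-4.5],
  [15,15,0,-184,-6],
  [15,18,0,-222,-7],
  [15,21,0,-258,-8],
  [15,23,0,-288,-9],
])

```text
clock: 13.1
eef_pos: [0.5718, -0.289, 0.1956]
tcp_rot: [0.707, -0.707, -0.02, 0.021]
force: [0.7, 0.6, -2.0]
opening: 0.0224
```

Call:
carry_out([
  [15,2,0,-18,0],
  [15,2.5,0,-30,0],
  [15,2.5,0,-32,0],
  [15,2.5,0,-32,0],
])

```text
clock: 13.43
eef_pos: [0.5768, -0.3182, 0.1959]
tcp_rot: [0.707, -0.706, -0.02, 0.021]
force: [-0.2, 0.2, -1.6]
opening: 0.0226
```

```bash
python3 -c "
from h import *
s=cams.snapshot('wrist');im=s['pixels'];cv2.imwrite('pics/w13.png',im)
go(.5715,-.323,.029,93.5)
s=cams.snapshot('side');crop(s['pixels'],260,80,420,200,5,'pics/s13.png')"
```

```text
tcp [ 0.577  -0.3175  0.1963] zang 93.42 j6 -129 F [ 0.8  0.3 -2.4] op 22.5 t 13.48 -> shift [ -5.7 167.3  -5.3] twist -0.1
```

View pics/w13.png

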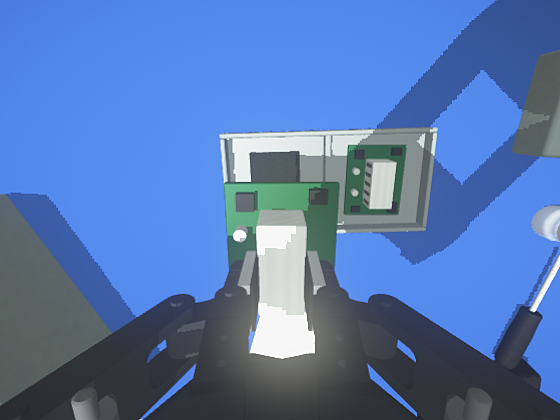

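View pics/s13.png

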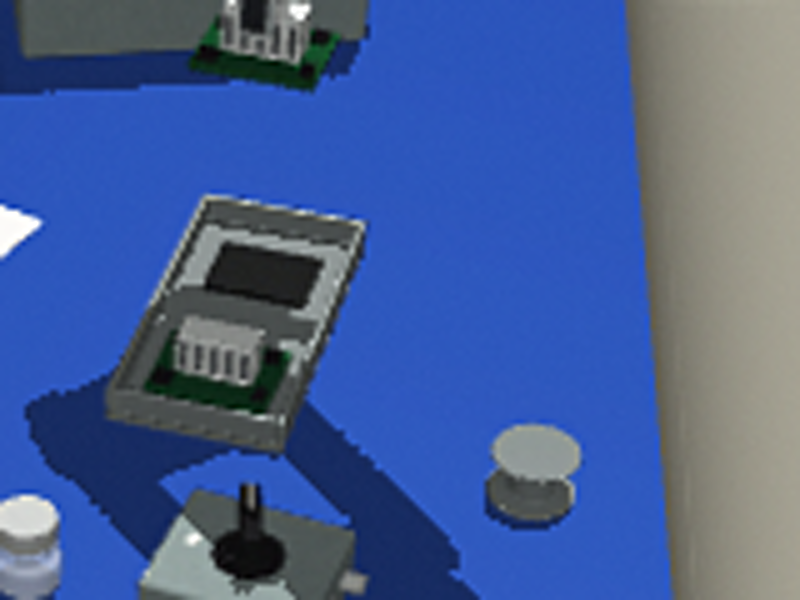

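```bash
python3 -c "
from h import *
s=cams.snapshot('wrist')
P=plane(s,[[250,152],[299,152]],.007);print(P.round(4),np.linalg.norm(P[0]-P[1]));a=np.radians(3.5)
print(P.mean(0)[:2]+.035*np.array([np.cos(a),np.sin(a)]))"
```

```text
[[ 0.5367 -0.3537  0.007 ]
 [ 0.5335 -0.2995  0.007 ]] 0.054269288401982245
[ 0.57002311 -0.32446797]
```

Call:
carry_out([
  [15,-4.4,25,-6.2,0],
  [15,-4.4,55,-6.2,0],
  [15,-4.4,85,-6.2,0],
  [15,-4.4,112,-6.2,0],
  [15,-4.4,133,-6.2,0],
  [15,-4.4,147,-6.2,0],
  [15,-4.4,155,-6.2,0],
  [15,-4.4,157,-6.2,0],
])

```text
clock: 14.25
eef_pos: [0.5727, -0.3237, 0.0387]
tcp_rot: [0.707, -0.706, -0.021, 0.022]
force: [0.1, 0.5, -2.3]
opening: 0.0229
```

Call:
carry_out([
  [15,0,1,0,0],
  [15,0,2.5,0,0],
  [15,0,4,0,0],
  [15,0,5.5,0,0],
  [15,0,6.5,0,0],
  [15,0,7.5,0,0],
  [15,0,7.5,0,0],
])

```text
clock: 14.83
eef_pos: [0.5729, -0.3249, 0.0322]
tcp_rot: [0.707, -0.707, -0.021, 0.021]
force: [-0.5, -0.3, -2.1]
opening: 0.0229
```

```bash
python3 -c "
from h import *
s=cams.snapshot('side');crop(s['pixels'],260,80,420,200,5,'pics/s14.png')
go(.573,-.324,.0284,93.4)"
```

```text
tcp [ 0.573  -0.3249  0.0323] zang 93.39 j6 -130 F [-1.1  0.8 -0.8] op 22.7 t 14.88 -> shift [0.1 3.9 0.9] twist -0.0
```

View pics/s14.png

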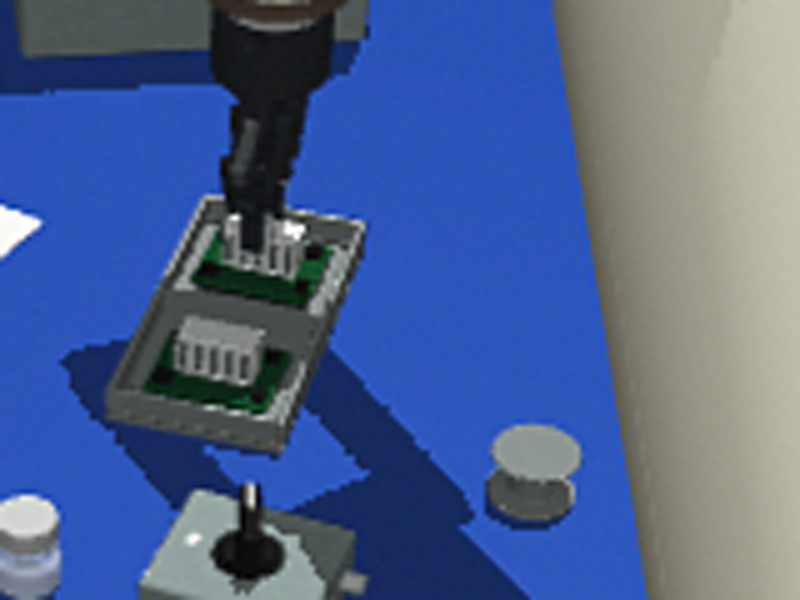

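Call:
carry_out([
  [15,0,1,0,0],
  [15,0,2,0,0],
  [15,0,3,0,0],
  [15,0,3,0,0],
])

```text
clock: 15.22
eef_pos: [0.5729, -0.3248, 0.029]
tcp_rot: [0.707, -0.707, -0.021, 0.021]
force: [0.5, -1.2, -1.8]
opening: 0.0226
```

Call:
carry_out([
  [15,0,1,0,0],
  [15,0,1,0,0],
])

```text
clock: 15.38
eef_pos: [0.573, -0.3249, 0.0285]
tcp_rot: [-0.707, 0.707, 0.021, -0.021]
force: [-2.4, 0.6, 1.0]
opening: 0.0222
```

Contact is starting: the vertical force went from −2 to +1 N. I'll go slightly further down.

Call:
carry_out([
  [15,0,0.7,0,0],
  [15,0,0.7,0,0],
])

```text
clock: 15.55
eef_pos: [0.573, -0.325, 0.0285]
tcp_rot: [-0.707, 0.707, 0.021, -0.021]
force: [-5.4, 2.2, 10.4]
opening: 0.0226
```

Call:
carry_out([
  [26,0,0,0,0],
  [32,0,0,0,0],
  [40,0,0,0,0],
  [40,0,0,0,0],
  [40,0,-5,0,0],
  [40,0,-15,0,0],
  [40,0,-35,0,0],
  [40,0,-60,0,0],
])

```text
clock: 16.22
eef_pos: [0.5724, -0.3245, 0.0878]
tcp_rot: [0.707, -0.706, -0.02, 0.022]
force: [0.4, 0.6, -0.5]
opening: 0.0401
```

```bash
python3 -c "
from h import *
s=cams.snapshot('wrist');cv2.imwrite('pics/w15.png',s['pixels'])
s=cams.snapshot('side');crop(s['pixels'],260,80,420,200,5,'pics/s15.png')
go(.573,-.324,.0284,93.4)"
```

```text
tcp [ 0.5746 -0.326   0.0928] zang 93.4 j6 -130 F [1.2 0.3 0.2] op 40.2 t 16.32 -> shift [-1.8 64.4  2.3] twist 0.0
```

View pics/w15.png

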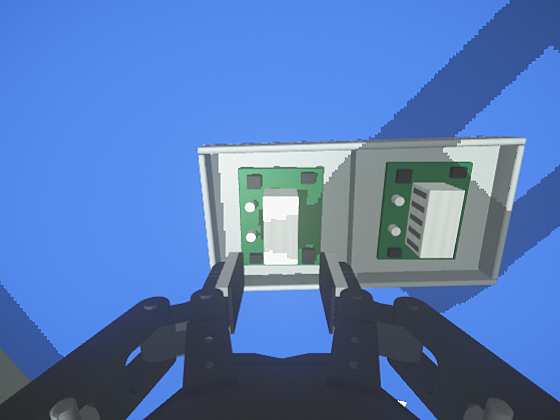

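View pics/s15.png

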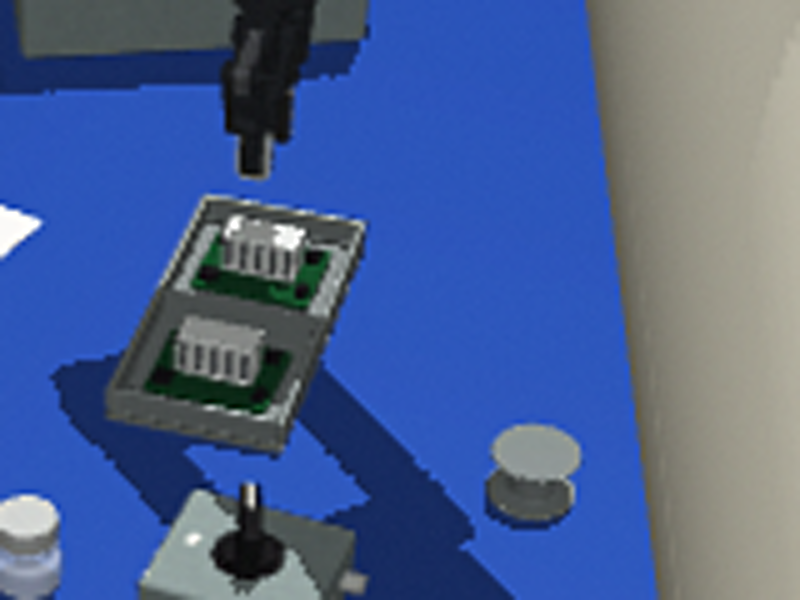

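The module lies flat in the right-hand compartment, with its block at (281,227) in the wrist view. I'll back off and do the last check.

Call:
carry_out([
  [40,0,-40,0,0],
  [40,0,-80,0,0],
  [40,0,-110,0,0],
  [40,0,-120,0,0],
  [40,0,-120,0,0],
  [40,0,-120,0,0],
])

```text
clock: 16.82
eef_pos: [0.573, -0.3249, 0.2077]
tcp_rot: [-0.707, 0.707, 0.021, -0.021]
force: [0.5, -0.3, 0.0]
opening: 0.0401
```

```bash
python3 -c "
from h import *
s=cams.snapshot('wrist');im=s['pixels'];h=cv2.cvtColor(im,cv2.COLOR_BGR2HSV)
g=cv2.inRange(h,(45,80,25),(90,255,255));cs,_=cv2.findContours(g,0,1)
for c in cs:
  if cv2.contourArea(c)>300: P=plane(s,c.reshape(-1,2),.012)[:,:2].astype(np.float32)*1000;print(cv2.minAreaRect(P))
s=cams.snapshot('side');cv2.imwrite('pics/s16.png',s['pixels'][:,140:440].repeat(2,0).repeat(2,1)[150:650])
go(.573,-.324,.0284,93.4)"
```

```text
((569.77734375, -324.67608642578125), (77.12359619140625, 62.90296173095703), 3.3421432971954346)
((559.2598266601562, -214.80374145507812), (77.72312927246094, 63.636234283447266), 3.3166093826293945)
tcp [ 0.5726 -0.3246  0.206 ] zang 93.4 j6 -130 F [-0.6 -1.  -0. ] op 40.2 t 16.92 -> shift [  0.7 177.6   0.3] twist -0.0
```

View pics/s16.png

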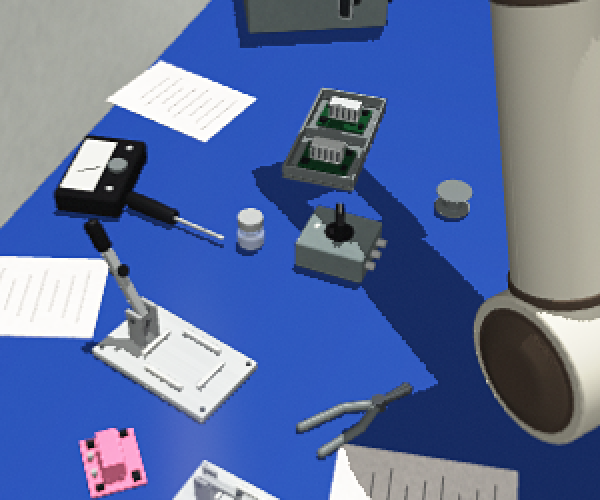

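The module is measured at (0.570, −0.325), against (0.570, −0.324) for the pad. The clamp is open at (110,280), the selector is still turned, and everything else is where it was. Handing in.

```bash
python3 -c "
from cell import ticket
print(ticket.hand_in())"
```

```text
the job is handed in; nothing more can be done
None
```

The job is done and handed in at about 17 s of the 64 s allowed; the hand-in gave no verdict.

**What I did:**
1. I turned the selector about 70° clockwise, past its click to the off stop.
2. I swung the clamp up to about 1.95 rad in the fingers and let go, and it went on to its open stop.
3. I lifted the module by its block.
4. I lowered it onto the bare foam pad in 1 mm steps until it touched, then opened the fingers and backed off to about 0.2 m.

**Last checks:**
- **Module:** it lies flat with its heat sink up, about 1 mm from the pad's centre as measured with the wrist camera.
- **Selector and clamp:** the side view shows the clamp leaning back open and the selector still turned. I judged both by eye in the pictures.
- **Robot:** it touches nothing; the force readings were near zero.
- **Bystanders:** they look unmoved in the side view, but I did not measure them.

**Disagreements:**
- **Wrist camera:** its positions came out about 3 mm short in x at the selector and by a similar amount at the clamp grip. I corrected for this.
- **Other module:** two readings differ by about 4 mm, the first from the top camera (y −0.211) and the last from the wrist camera (y −0.215). I never touched it, so I put this down to the measurement.

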